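Let the rock core out of its feeder

TASK

Two gravity feeders stand on the bench, one holding a grey rock core and the other a glass vial, each behind a gate. With the fingertips, press down the black pad of the rocking lever on the core's feeder and keep it down until the core has rolled into the catch tray by itself, then let the lever come back up so the gate is shut again. Do not touch the core or the vial, keep the vial behind its shut gate, and do not disturb anything else on the bench.

Things in the scene. Friction and masses are not known exactly. Their poses are not given: they have to be found in the camera images.
- core: loose rock core plug, a plain grey stone cylinder 24 mm across and 60 mm long, 70 g, lying across its feeder's chute against the gate; origin at its centre, its axis is its own y
- feeder_core: fixed metal feeder that holds the rock core, 205 x 92 mm, 102 mm high; origin at bench level, +x downhill, away from the robot, z up. Black-floored chute 72 mm wide, walls 62 mm high, slopes 10 degrees to a lip at x=+52, 35 mm high; then an open tray, x=+55 to +130, walls 48 high, V floor. A lever rocks on a cross pin at x=-50, 90 mm high: press pad at the uphill end, gate across the chute at x=+25. Both feeders are alike
- rocker_core (a joint): rocking lever of that feeder, rad: 0 = gate shut (rest), 0.42 = pad fully down on its stop, gate fully up. A spring returns it when let go; the pad needs about 1 N to start, 4 N at the stop. The gate's edge is 5 mm over the chute at 0 and rises about 8 mm per 0.1 rad; the core passes from about 0.24 rad, the vial from about 0.13
- pad_core (a point): centre of the top of that lever's press pad: a black ribbed plate 32 mm along the feeder's x, 30 mm wide, on a 14 mm stem, at rest level and 98 mm above the bench, 133 mm uphill (-x) of the feeder's origin, 83 mm from the pin; it goes down about 33 mm to its stop, tilting by the joint value, nothing under it. Axes as the feeder's at rest
- tray_core (a point): middle of the V floor of the rock core's catch tray, about 10 mm above the bench, 92.5 mm downhill (+x) of the feeder's origin; a core at rest in the tray has its centre about 13 mm above this point; x along the feeder's x, z up
- vial: loose glass sample vial with a white cap, 16 mm across and 64 mm long, lying across the other feeder's chute against its gate; origin at the middle of its bottom end, its own z runs along it to the cap
- feeder_vial: fixed metal feeder that holds the glass vial, 205 x 92 mm, 102 mm high; origin at bench level, +x downhill, away from the robot, z up. Black-floored chute 72 mm wide, walls 62 mm high, slopes 10 degrees to a lip at x=+52, 35 mm high; then an open tray, x=+55 to +130, walls 48 high, V floor. A lever rocks on a cross pin at x=-50, 90 mm high: press pad at the uphill end, gate across the chute at x=+25. Both feeders are alike
- rocker_vial (a joint): rocking lever of that feeder, rad: 0 = gate shut (rest), 0.42 = pad fully down on its stop, gate fully up. A spring returns it when let go; the pad needs about 1 N to start, 4 N at the stop. The gate's edge is 5 mm over the chute at 0 and rises about 8 mm per 0.1 rad; the core passes from about 0.24 rad, the vial from about 0.13
- pad_vial (a point): centre of the top of that lever's press pad: a black ribbed plate 32 mm along the feeder's x, 30 mm wide, on a 14 mm stem, at rest level and 98 mm above the bench, 133 mm uphill (-x) of the feeder's origin, 83 mm from the pin; it goes down about 33 mm to its stop, tilting by the joint value, nothing under it. Axes as the feeder's at rest
- petri: loose lidded petri dish, 63 mm across, 15 mm high, beside or between the feeders; origin at the centre of its underside
- rock_dark: loose dark rock specimen, 42 x 56 x 40 mm, near the front left of the bench; origin at the centre of its underside
- stapler: loose blue stapler, 34 x 150 x 55 mm, near the front edge of the bench, a little to the right; origin at the centre of its underside
- rock_pale: loose pale rock specimen, 59 x 69 x 40 mm, on the right of the bench; origin at the centre of its underside
- mug: loose striped mug, 80 x 114 x 89 mm, on the right side of the bench; origin at the centre of its underside
- tape: loose roll of tape lying flat, 96 mm across, 48 mm high, on the right side of the bench; origin at the centre of its underside
- blower: loose black rubber bulb blower, 54 mm across, 125 mm high, right edge of the bench; origin at the centre of its underside
Not all that is in view belongs to the job. Of the things like the core, leave any that is green or pink; of the rest the smaller one is meant.

How it is judged:
By the outcome, as a careful person would: the job done as asked, in the order asked, and still so for the second after the job is handed in, with the robot touching nothing.
It also fails if it takes over 32 s, if anything falls off the work surface, if the arm or the gripper's body presses on something with over 40 N, if the wrist force passes 120 N, or if a joint passes its speed limit or range.

ROBOT

A 7-joint arm with a two-finger parallel gripper is mounted at the origin on a cart in front of the work surface, level with it; the furniture and walls round the work are solid. World frame = base frame: x ahead of the robot, y to its left, z up, the work surface at z = 0. Lengths are in m, angles in rad, forces in N, time in s.
With the tool pointing down it reaches from about 0.4 to 0.85 m from the base axis. Payload 10.4 kg.
Tool frame: the origin (TCP) lies at the very end of the fingers, on their centre line; the grasp point (between the pads) lies 19 mm behind it; z points along the fingers, y is the direction in which the jaws open and shut (so a half turn about z gives the same grasp; the last joint's range is limited). The gripper opens to 87 mm and grips with 3 to 60 N. Pads are 19 mm wide; open, the fingers measure 117 mm over their backs; the gripper's body (75 mm by 190 mm) begins 51 mm behind the grasp point.
Start: joints at [1.327, 0.332, -0.065, 1.46, 0.022, 1.35, -0.088], TCP at [0.137, -0.61, 0.223] pointing down, gripper open.
Joint ranges: [-2.6, 2.6], [-0.5, 2.12], [-1.47, 1.34], [0.16, 2.42], [-1.27, 4.41], [0.06, 2.06], [-2.6, 2.6]. Speed limits (rad/s): [2.22, 2.22, 2.79, 2.79, 3.14, 3.14, 3.14].

INTERFACE

Orientations are given as a unit quaternion [x, y, z, w].
In Python, from bench import r, eyes, job gives the robot as it stands. The module is installed in compiled form; this text tells all that it offers.
- The arm moves only by the tool play_rows, never from a script. Its argument "motion" is a list of rows, each a list of 7 numbers: the shift along the tool's x, y, z as a fraction of full scale, then the turn, a rotation vector about the tool's x, y, z as a fraction of full scale, then the opening in per cent of the stroke, from 0 (shut) to 100 (fully open). A call has 1 to 5 rows; each row is the pose to reach, as a shift and turn from the pose commanded when the call began, along the tool's axes at that moment; what a row does not reach only later rows make up. Full scale, the value 1, is 0.2 m for a shift and 90 degrees for a turn. A row lasts 1/8 s, in which the tool goes at most 62.5 mm and 10.7 degrees, less where a joint would pass 70% of its speed; a pose out of reach is approached as far as the arm can. A call with a number of a shift or a turn outside -1 to 1 is refused whole. A call with a gripper value outside its range is refused whole. The fingers move at their own pace and stop on an object; "squeeze" is the grip in N (left out, the last holds). Time passes only in rows, so rows that repeat a pose let the fingers close. It gives the time, the measured TCP pose, the force and the opening at its end, in the units of the state.
- r.read_state(): the state, without advancing time (a new reading comes with each control period).
- eyes.camera(name): name is "side" or "top" or "wrist"; returns a dict with "image" (420x560x3 uint8, red, green, blue), "mtx" (3x3 intrinsics, pixels), "R" (3x3) and "t" (3): a world point X has camera coordinates R X + t. Camera axes: x right, y down, z forward; pixel columns grow to the right and rows downward; lengths in m; the calibration is good to about 2 mm. A picture is of the moment at which its call begins. There is no depth.
- job.close_job(): hands the job in, once; it reports no verdict.
Trained networks look in a picture, given as the dict that the camera call returned (one of the last four; its "shot" number tells which), for a name from the list of things; names that differ only in an ending like _2 or _b are one class to them, and where a whole thing is asked for, a point or a joint stands for the part that bears it (a point fixed in the world has none). Each returns a list of dicts, best first, with "p" (0 to 1); they miss things now and then, are a little off and sometimes report something else, mostly with a low value. They report only what shows in the picture. A call takes as long as a camera call. They do not tell look-alikes from the thing itself.
- eyes.regions_of(picture, label): "region" (420x560 bool, what is visible of it) and "xy" ([column, row] in pixels, amid what is visible of it).
- eyes.landmark_of(picture, label): "xy" ([column, row] in pixels: a listed point, or the origin of a listed thing).
The state is a dict: "time": time; "joint_positions": joint angles; "joint_vel": joint speeds; "joint_torque": joint torques, N m; "ee_pos": TCP position; "eef_rot": TCP orientation; "ft_force": force on the tool from outside, world axes, zero at the start; "torque": the same for the moment, N m; "width": finger opening in m.
Only numpy, scipy, OpenCV 4.12 (cv2) and the standard library are available. Lean on these libraries where they do the work, as an engineer would, in place of code of your own. Each camera call takes 0.05 s, during which the arm holds its last target. There are 200 camera calls.

## Working session

There is one attempt and no reset: what is moved stays moved. The work goes in short steps, Python scripts to look and compute and a tool call to move; the robot and the scene stay as the last step left them, time stands still between calls to the robot, and variables do not carry over. Pictures are saved under pics/ and viewed, about 8 in all and at most 12, crops included, and the job is handed in when it is done.

Besides the shell and the picture viewer there is one more tool, called by a JSON object that holds its "name" and its "arguments". play_rows: Moves the arm, as the interface text tells. Shift numbers are shares of 0.2 m and turn numbers shares of 90 degrees, none past 1 either way. Its arguments: {"type":"object","properties":{"motion":{"type":"array","items":{"type":"array","items":{"type":"number"}}},"squeeze":{"type":"number"}},"required":["motion"]}

```bash
mkdir -p pics; cat > h.py <<'E'
import numpy as np, cv2
from bench import r, eyes, job
def ray(c,uv):
    d=np.linalg.inv(c["mtx"])@np.array([uv[0],uv[1],1.]); R=np.array(c["R"]); return -R.T@c["t"], R.T@d
def at_z(c,uv,z):
    o,d=ray(c,uv); return o+d*(z-o[2])/d[2]
def proj(c,X):
    p=c["mtx"]@(np.array(c["R"])@np.array(X)+c["t"]); return p[:2]/p[2]
def save(c,n): cv2.imwrite("pics/"+n,cv2.cvtColor(c["image"],cv2.COLOR_RGB2BGR))
E
python3 - <<'E'
from h import *
np.set_printoptions(precision=3,suppress=True)
s=r.read_state(); print(s["time"],s["ee_pos"],s["eef_rot"],s["width"],s["ft_force"])
Z=dict(core=.05,feeder_core=0,pad_core=.098,tray_core=.01,vial=.05,feeder_vial=0,pad_vial=.098,petri=0)
for n in("top","side"):
    c=eyes.camera(n); save(c,n+"0.png"); print(n,ray(c,(280,210)))
    for l in Z:
        for d in eyes.landmark_of(c,l)[:4]: print(l,round(d["p"],2),np.array(d["xy"]),at_z(c,d["xy"],Z[l]))
E
```

```text
0.0 [ 0.137 -0.609  0.222] [ 0.994  0.11  -0.    -0.001] 0.08696727475855139 [0.074 0.612 0.299]
top (array([0.328, 0.001, 1.402]), array([ 0.171,  0.006, -0.985]))
core 0.74 [203.7 160.9] [0.712 0.24  0.05 ]
core 0.61 [275.9 198.5] [0.597 0.022 0.05 ]
core 0.58 [223.7 192.9] [0.614 0.178 0.05 ]
core 0.55 [362.8 220.4] [ 0.531 -0.233  0.05 ]
feeder_core 0.78 [274.1 202.1] [0.596 0.029 0.   ]
pad_core 0.76 [285.5 245.5] [ 0.453 -0.006  0.098]
pad_core 0.38 [411.7 168.5] [ 0.676 -0.37   0.098]
tray_core 0.76 [272.4 174.6] [0.68  0.034 0.01 ]
vial 0.54 [352.6 212.6] [ 0.555 -0.204  0.05 ]
feeder_vial 0.83 [363.9 220.6] [ 0.538 -0.245  0.   ]
feeder_vial 0.59 [416.5 281.7] [ 0.354 -0.397  0.   ]
pad_vial 0.62 [378.3 260.4] [ 0.411 -0.265  0.098]
petri 0.92 [169.7 211.4] [0.566 0.349 0.   ]
petri 0.65 [410.2 167.3] [ 0.706 -0.393  0.   ]
side (array([-0.15 ,  1.014,  1.191]), array([ 0.42 , -0.624, -0.659]))
core 0.71 [225.6 253.8] [0.598 0.21  0.05 ]
core 0.49 [258.8 220.8] [0.605 0.023 0.05 ]
core 0.37 [289.  213.3] [ 0.542 -0.07   0.05 ]
feeder_core 0.63 [263.5 234.2] [0.583 0.026 0.   ]
pad_core 0.81 [298.2 221.7] [ 0.465 -0.007  0.098]
tray_core 0.58 [237.1 225.4] [0.679 0.052 0.01 ]
vial 0.44 [306.5 195.5] [ 0.544 -0.188  0.05 ]
vial 0.3 [318.1 168.5] [ 0.596 -0.355  0.05 ]
feeder_vial 0.85 [314.  196.8] [ 0.547 -0.251  0.   ]
feeder_vial 0.61 [253.7 343. ] [0.346 0.398 0.   ]
pad_vial 0.74 [351.5 188.7] [ 0.404 -0.263  0.098]
petri 0.52 [206.2 297.5] [0.562 0.352 0.   ]
```

```bash
python3 - <<'E'
import cv2
a=cv2.imread("pics/top0.png")[130:290,150:430]
b=cv2.imread("pics/side0.png")[140:320,170:450]
cv2.imwrite("pics/topc.png",cv2.resize(a,(784,448),interpolation=3))
cv2.imwrite("pics/sidec.png",cv2.resize(b,(784,504),interpolation=3))
E
```

```text
(no output)
```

View pics/topc.png

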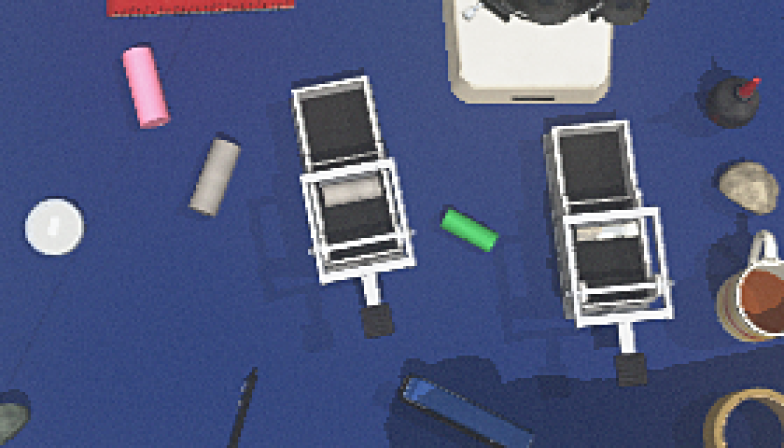

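View pics/side0.png

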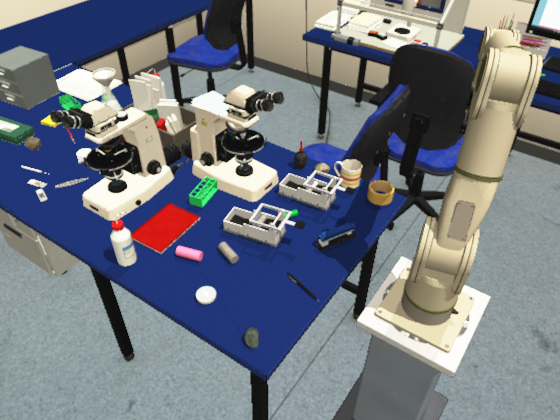

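The candidates are:
- pink cylinder, top image (204,161)
- loose grey cylinder on the bench, (224,193), the longer one
- green cylinder, (316,212)
- grey core in the left feeder, (276,198)

The target is the core in the left feeder. Its pad is at top (285,245), side (298,222), which puts it near world (0.457,-0.004). The right feeder holds the vial with the white cap. The tool's yaw (12.6°) nearly matches the feeder's (about 10°), so I move over now with the fingers closed.

{"name": "play_rows", "arguments": {"motion": [[0.24,-0.15,-0.04,0,0,0,0],[0.48,-0.3,-0.08,0,0,0,0],[0.72,-0.45,-0.12,0,0,0,0],[0.95,-0.6,-0.15,0,0,0,0],[0.95,-0.6,-0.15,0,0,0,0]], "squeeze": 10}}

```text
time: 1.52
ee_pos: [0.3001, -0.448, 0.2536]
eef_rot: [0.993, 0.114, 0.001, 0.0]
ft_force: [-0.8, 0.6, 0.6]
width: 0.0451
```

{"name": "play_rows", "arguments": {"motion": [[0.15,-0.22,0,0,0,0,0],[0.3,-0.44,0,0,0,0,0],[0.45,-0.66,0,0,0,0,0],[0.6,-0.88,0,0,0,0,0],[0.6,-0.88,0,0,0,0,0]]}}

```text
time: 2.15
ee_pos: [0.3759, -0.2504, 0.253]
eef_rot: [0.994, 0.113, 0.0, 0.0]
ft_force: [-0.4, -0.5, 0.2]
width: 0.0015
```

{"name": "play_rows", "arguments": {"motion": [[0.1,-0.2,0,0,0,0,0],[0.2,-0.4,0,0,0,0,0],[0.3,-0.6,0,0,0,0,0],[0.4,-0.8,0,0,0,0,0],[0.4,-0.8,0,0,0,0,0]]}}

```text
time: 2.78
ee_pos: [0.4182, -0.0779, 0.2529]
eef_rot: [0.994, 0.112, 0.0, 0.0]
ft_force: [-0.5, -0.9, -0.0]
width: 0.0005
```

```bash
python3 - <<'E'
from h import *
np.set_printoptions(precision=3,suppress=True)
s=r.read_state(); print(s["time"],s["ee_pos"],s["eef_rot"],s["width"],s["ft_force"])
c=eyes.camera("wrist"); save(c,"w1.png")
for l,z in dict(pad_core=.098,tray_core=.01,feeder_core=0,core=.055).items():
    for d in eyes.landmark_of(c,l)[:2]: print(l,round(d["p"],2),np.array(d["xy"]),at_z(c,d["xy"],z))
E
```

```text
2.775 [ 0.418 -0.078  0.253] [0.994 0.112 0.    0.   ] 0.000521503877576404 [-0.54  -0.923 -0.013]
pad_core 0.74 [213.9 147.6] [0.458 0.    0.098]
feeder_core 0.71 [227.8  38.8] [0.587 0.025 0.   ]
feeder_core 0.62 [408.6 104.6] [ 0.564 -0.228  0.   ]
core 0.76 [222.   11.4] [0.599 0.024 0.055]
core 0.61 [318.5  81.1] [ 0.554 -0.096  0.055]
```

View pics/w1.png

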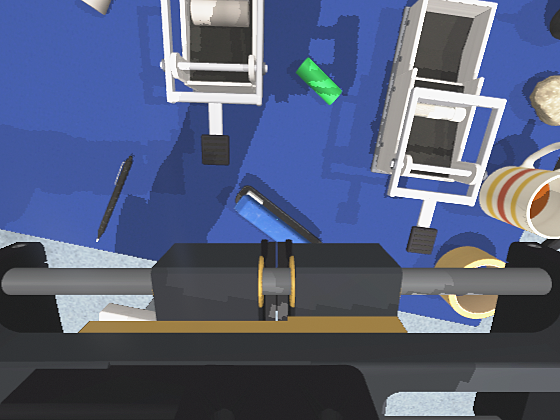

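The wrist view shows the pad at (215,150), which gives (0.458, 0.000), within 2 mm of the top and side estimates. Next I go above it and descend to about 20 mm over it.

{"name": "play_rows", "arguments": {"motion": [[0.13,-0.17,0,0,0,0,0],[0.26,-0.335,0.15,0,0,0,0],[0.26,-0.335,0.4,0,0,0,0],[0.26,-0.335,0.65,0,0,0,0],[0.26,-0.335,0.65,0,0,0,0]]}}

```text
time: 3.65
ee_pos: [0.4512, -0.0036, 0.12]
eef_rot: [0.994, 0.11, -0.003, -0.001]
ft_force: [-0.5, -1.3, 0.2]
width: 0.0005
```

```bash
python3 - <<'E'
from h import *
np.set_printoptions(precision=3,suppress=True)
s=r.read_state(); print(s["time"],s["ee_pos"],s["eef_rot"],s["ft_force"])
c=eyes.camera("wrist"); t=eyes.camera("side")
for l,z in dict(pad_core=.098,feeder_core=0,core=.055).items():
    for d in eyes.landmark_of(c,l)[:2]: print(l,round(d["p"],2),np.array(d["xy"]),at_z(c,d["xy"],z))
b=t["image"][170:260,210:340,::-1]
w=c["image"][:,:,::-1]
cv2.imwrite("pics/s2.png",np.hstack([cv2.resize(b,(400,277),interpolation=3),cv2.resize(w,(369,277))]))
E
```

```text
3.65 [ 0.451 -0.004  0.12 ] [ 0.994  0.11  -0.003 -0.001] [-0.546 -1.311  0.213]
pad_core 0.93 [275.7 235.8] [ 0.454 -0.002  0.098]
feeder_core 0.61 [280.4  52.8] [0.587 0.024 0.   ]
core 0.79 [410.4 112.7] [ 0.556 -0.082  0.055]
core 0.72 [280.9  12.1] [0.598 0.027 0.055]
```

View pics/s2.png

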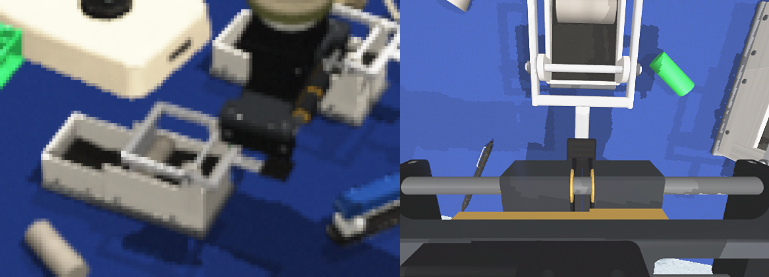

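The side view shows the closed fingertips right over the pad, and the wrist view shows them centred on the stem's line. Pressing about 50 mm down from here should give about 0.35 rad.

{"name": "play_rows", "arguments": {"motion": [[0,0,0.08,0,0,0,0],[0,0,0.13,0,0,0,0],[0,0,0.18,0,0,0,0],[0,0,0.23,0,0,0,0],[0,0,0.25,0,0,0,0]]}}

```text
time: 4.53
ee_pos: [0.4538, -0.0025, 0.0721]
eef_rot: [0.994, 0.11, 0.0, -0.0]
ft_force: [1.8, 0.6, 3.7]
width: 0.0004
```

```bash
cat > look.py <<'E'
import sys
from h import *
np.set_printoptions(precision=3,suppress=True)
c=eyes.camera("wrist"); t=eyes.camera("side"); p=eyes.camera("top")
s=r.read_state(); print(s["time"],s["ee_pos"],s["eef_rot"],s["ft_force"])
for n,q in(("side",t),("top",p)):
    for l,z in dict(core=.03,vial=.05,pad_core=.098).items():
        for d in eyes.landmark_of(q,l)[:4]: print(n,l,round(d["p"],2),np.array(d["xy"]),at_z(q,d["xy"],z))
b=t["image"][170:260,210:340,::-1]; w=c["image"][:,:,::-1]; a=p["image"][150:260,240:400,::-1]
f=lambda x,z:cv2.resize(x,z,interpolation=3)
cv2.imwrite("pics/"+sys.argv[1],np.vstack([np.hstack([f(b,(400,277)),f(w,(369,277))]),f(a,(769,320))[:, :]]))
E
python3 look.py p3.png
```

```text
4.675 [ 0.454 -0.003  0.073] [ 0.994  0.11  -0.    -0.   ] [-0.476 -0.192  3.969]
side core 0.72 [226.3 252. ] [0.614 0.188 0.03 ]
side core 0.58 [187.9 253.4] [0.712 0.266 0.03 ]
side core 0.48 [243.1 221.9] [0.659 0.042 0.03 ]
side pad_core 0.39 [207.7 295.4] [0.505 0.398 0.098]
top core 0.87 [201.5 163.1] [0.711 0.25  0.03 ]
top core 0.77 [224.1 190.8] [0.625 0.179 0.03 ]
top core 0.68 [318.6 212.2] [ 0.559 -0.105  0.03 ]
top core 0.56 [271.2 172.8] [0.68  0.037 0.03 ]
top vial 0.67 [351.6 212.1] [ 0.556 -0.201  0.05 ]
```

View pics/p3.png

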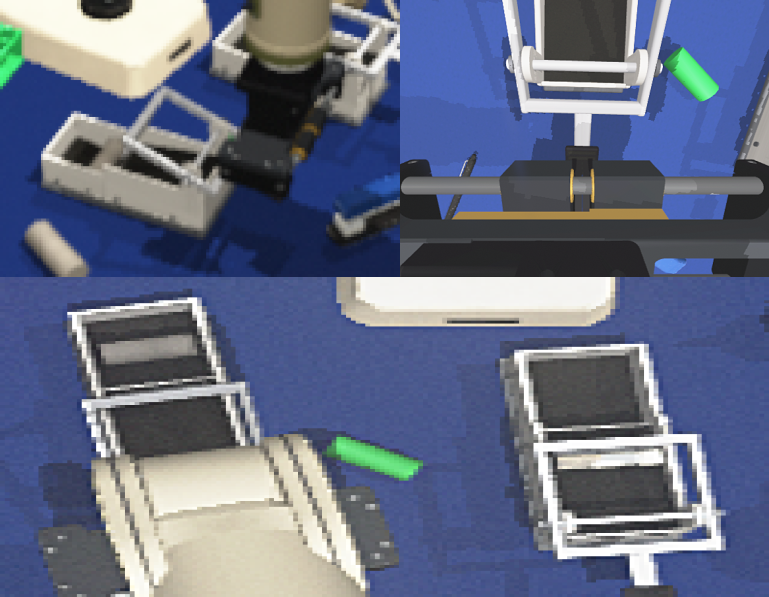

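The gate is up. The core has rolled into the tray: in the top image it's at (271,173), or world (0.680, 0.037). The vial is unmoved. I hold briefly so the core settles, then release gently straight up.

{"name": "play_rows", "arguments": {"motion": [[0,0,0,0,0,0,0],[0,0,0,0,0,0,0],[0,0,0,0,0,0,0],[0,0,0,0,0,0,0],[0,0,0,0,0,0,0]]}}

```text
time: 5.6
ee_pos: [0.4537, -0.0027, 0.0725]
eef_rot: [0.994, 0.11, 0.0, 0.0]
ft_force: [-1.3, 1.5, 2.8]
width: 0.0006
```

```bash
python3 look.py p4.png | grep -v pad
```

```text
5.75 [ 0.454 -0.003  0.073] [0.994 0.11  0.    0.   ] [-0.004  1.243  3.797]
side core 0.66 [188.6 255. ] [0.705 0.27  0.03 ]
side core 0.54 [238.3 220.1] [0.678 0.044 0.03 ]
side core 0.46 [227.  252.3] [0.612 0.188 0.03 ]
side vial 0.46 [240.4 219.3] [0.661 0.054 0.05 ]
top core 0.72 [271.2 176.6] [0.669 0.037 0.03 ]
top core 0.57 [203.9 161.4] [0.716 0.243 0.03 ]
top core 0.55 [226.2 191.9] [0.621 0.173 0.03 ]
top core 0.53 [315.7 212.3] [ 0.559 -0.097  0.03 ]
top vial 0.66 [354.6 216.1] [ 0.544 -0.21   0.05 ]
top vial 0.25 [315.4 278.5] [ 0.362 -0.092  0.05 ]
```

{"name": "play_rows", "arguments": {"motion": [[0,0,-0.04,0,0,0,0],[0,0,-0.08,0,0,0,0],[0,0,-0.12,0,0,0,0],[0,0,-0.17,0,0,0,0],[0,0,-0.22,0,0,0,0]]}}

```text
time: 6.68
ee_pos: [0.4538, -0.0028, 0.1173]
eef_rot: [0.994, 0.11, 0.0, 0.0]
ft_force: [-0.1, 1.1, 0.1]
width: 0.0002
```

{"name": "play_rows", "arguments": {"motion": [[0,0,-0.2,0,0,0,0],[0,0,-0.4,0,0,0,0],[-0.1,0.1,-0.6,0,0,0,0],[-0.2,0.4,-0.6,0,0,0,0],[-0.3,0.7,-0.6,0,0,0,0]]}}

```text
time: 7.3
ee_pos: [0.4258, -0.1526, 0.2379]
eef_rot: [0.994, 0.111, 0.001, 0.001]
ft_force: [0.6, -0.4, 0.0]
width: 0.0005
```

```bash
python3 look.py p5.png
```

```text
7.45 [ 0.425 -0.154  0.237] [ 0.994  0.107 -0.    -0.   ] [ 0.355  0.767 -0.58 ]
side core 0.69 [189.1 256.2] [0.7   0.273 0.03 ]
side core 0.55 [238.6 218.9] [0.681 0.039 0.03 ]
side core 0.55 [288.2 215.1] [ 0.551 -0.079  0.03 ]
side core 0.48 [226.8 253. ] [0.61  0.191 0.03 ]
side vial 0.58 [307.7 194.1] [ 0.545 -0.198  0.05 ]
side pad_core 0.56 [296.  221.1] [ 0.472 -0.005  0.098]
side pad_core 0.42 [380.6 196.7] [ 0.3   -0.283  0.098]
top core 0.79 [227.6 191.6] [0.622 0.168 0.03 ]
top core 0.66 [417.6 234.5] [ 0.492 -0.398  0.03 ]
top core 0.63 [202.8 160.3] [0.72  0.246 0.03 ]
top core 0.53 [317.9 211.6] [ 0.561 -0.103  0.03 ]
top vial 0.7 [270.6 180. ] [0.653 0.038 0.05 ]
top pad_core 0.91 [285.5 246.7] [ 0.449 -0.006  0.098]
```

View pics/p5.png

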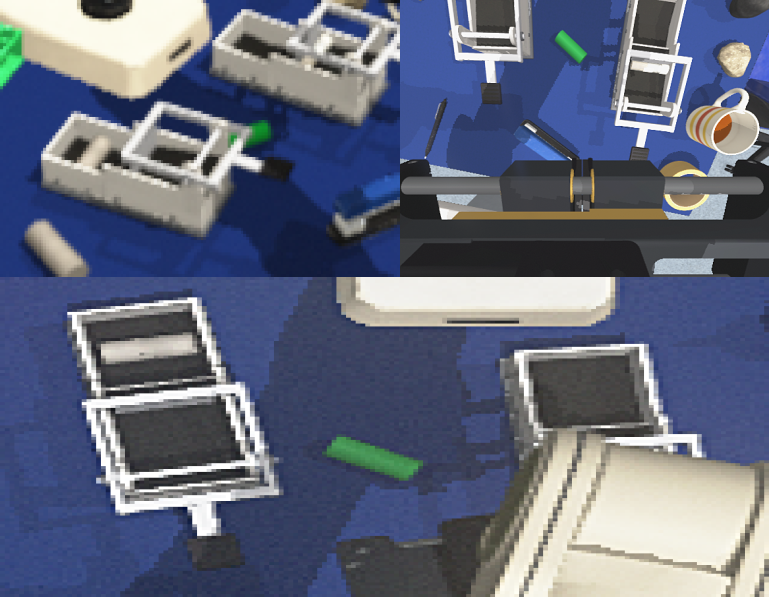

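The core rests in the tray (top image about (271,173)), the lever is level again with its gate shut, and the vial is still behind its own gate. The arm is clear. A few still rows, then I hand in.

{"name": "play_rows", "arguments": {"motion": [[0,0,0,0,0,0,0],[0,0,0,0,0,0,0],[0,0,0,0,0,0,0],[0,0,0,0,0,0,0]]}}

```text
time: 8.25
ee_pos: [0.4259, -0.151, 0.2365]
eef_rot: [0.994, 0.11, 0.0, 0.0]
ft_force: [-0.1, 0.1, -0.1]
width: 0.0008
```

```bash
python3 -c "
from h import *
print(r.read_state()['ft_force']); print(job.close_job())"
```

```text
[-0.09991688  0.11504202 -0.07363652]
the job is handed in; nothing more can be done
None
```

The job is done and handed in at about 8.3 s. I pressed the black pad of the core's feeder (the left one) with closed fingertips and about 4 N of force. I kept it down until the core had rolled into the tray, then let the lever come back up and moved clear.

**Last checks:** The pictures show the core resting in its tray, the lever back at rest with the gate shut, and the vial still behind its own gate. Nothing else appears to have moved. The wrist force was about 0 N.

**What disagreed:** In the last top picture the detector labelled the core in the tray as "vial". The arm hid the real vial in that view, and the wrist and side views show it still in its own feeder. The detector also placed the core at slightly different spots, up to 11 mm apart between pictures, all of them inside the tray.

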